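Register a bisque tile in a corner jig and clamp it

TASK

Pick up the pusher block and with it nudge the terracotta tile on the jig board until it lies hard up against both metal rails of the square corner and presses all three brass seat pins in, then use the same block to throw the red clamp handle down past its dead point so that it locks and the clamp holds the tile. Push gently, because the tile chips easily, and keep the gripper itself off the tile and the jig. Finally stand the pusher back upright on the bare table beside the jig and leave the other things alone.

Things in the scene. Friction and masses are not known exactly. Their poses are not given: they have to be found in the camera images.
- jig: Plywood jig board, 220 (its x) x 300 (its y) x 12 mm, fixed to the table; origin at the centre of its underside, on the table top; z up. Two aluminium rails, 15 mm wide and 16 mm high, on the board form a square corner. The toggle clamp stands behind the left rail at x = 38 to 83, y = 82 to 144 mm; its raised arm is over x = 50 to 70 mm.
- corner_mean (a point): Point on the board's top at the mean place of the rail corner, jig x = +90, y = +60 mm. The far rail (along y, facing -x) has its inner face up to 7 mm before or behind this point, the left rail (along x, facing -y) likewise in y: they are screwed fast in slots, do not yield, and differ each time, so find them by touch.
- far_pin_left (a joint): Sprung brass seat pin in the far rail at the jig's y = 0, 8 mm thick, 6 mm above the board: travel pressed in, in metres: 0 out (standing 3 mm proud of the rail's face), 0.003 pressed in flush by the tile touching the rail. Its spring is very weak (under 0.3 N).
- far_pin_right (a joint): The same sort of pin in the far rail at the jig's y = -50 mm.
- left_pin (a joint): The same sort of pin in the left rail at the jig's x = +20 mm.
- tile: Flat terracotta bisque tile, 90 (its x) x 120 (its y) x 12 mm, 150 to 310 g, lying loose on the board 2 to 6 cm short of the rails and askew to them by up to 0.25 rad, its +x edge towards the far rail and its +y edge towards the left rail; origin at the centre of its underside. Chips if pushed with more than 30 N (it slides at about 1 to 5 N).
- pusher_grip (a point): Centre of the gripping part of the stem of the pusher block, on its axis 50 mm above its underside; the block stands upright on the table: 76 mm tall, about 160 g; black rubber square foot 46 x 46 mm and 18 mm high, above it to 24 mm a wooden collar 36 x 36 mm, then a pale wooden square stem 24 x 24 mm up to the top, to be gripped; z points up along the stem, x and y are square to the faces of foot and stem.
- clamp_handle (a joint): Clamp handle angle: 0 open (handle raised 65 degrees above level, leaning away from the tile to the jig's +y), grows as it is pushed outward (+y) and down, to 0.96 closed (10 degrees above level, pointing to +y). A spring pushes it back towards 0 up to the dead point at 0.5 and onward to 0.96 beyond it; the push at the bar is 3 to 5 N at the start and falls to nothing at the dead point. The clamp arm with its rubber pad comes down onto the tile with it.
- clamp_bar (a point): Centre of the free part of the red cross-bar at the end of the clamp handle, a round bar 18 mm thick that runs along the jig's x, 30 mm to either side of this point being free to push on; 100 mm from the pivot axis.
- clamp_pivot (a point): Point on the handle's pivot axis (parallel to the jig's x) at the same x as clamp_bar, 46 mm above the table; the bar swings about it.
- water_cup_mid (a point): White cup, 69 mm across, 64 mm tall, a bystander; point 20 mm above its foot.
- clay_lump_mid (a point): Lump of clay, 66 x 88 x 43 mm, a bystander; point 20 mm above its underside.
- slip_bottle_mid (a point): White bottle with a red nozzle, 58 mm across, 137 mm tall, a bystander; point 20 mm above its foot.
Mind the look-alikes: they are no part of the job. What is shaped like the part that bears pusher_grip but green is not meant.

How it is judged:
By the outcome, as a careful person would: the job done as asked, in the order asked, and still so for the second after the job is handed in, with the robot touching nothing.
It also fails if it takes over 70 s, if anything falls off the work surface, if the arm or the gripper's body presses on something with over 40 N, if the wrist force passes 120 N, or if a joint passes its speed limit or range.

ROBOT

A 7-joint arm with a two-finger parallel gripper is mounted at the origin on a cart in front of the work surface, level with it; the furniture and walls round the work are solid. World frame = base frame: x ahead of the robot, y to its left, z up, the work surface at z = 0. Lengths are in m, angles in rad, forces in N, time in s.
With the tool pointing down it reaches from about 0.4 to 0.85 m from the base axis. Payload 10.4 kg.
Tool frame: the origin (TCP) lies at the very end of the fingers, on their centre line; the grasp point (between the pads) lies 19 mm behind it; z points along the fingers, y is the direction in which the jaws open and shut (so a half turn about z gives the same grasp; the last joint's range is limited). The gripper opens to 87 mm and grips with 3 to 60 N. Pads are 19 mm wide; open, the fingers measure 117 mm over their backs; the gripper's body (75 mm by 190 mm) begins 51 mm behind the grasp point.
Start: joints at [-1.321, 0.332, -0.065, 1.46, 0.022, 1.35, -0.088], TCP at [0.168, 0.602, 0.223] pointing down, gripper open.
Joint ranges: [-2.6, 2.6], [-0.5, 2.12], [-1.47, 1.34], [0.16, 2.42], [-1.27, 4.41], [0.06, 2.06], [-2.6, 2.6]. Speed limits (rad/s): [2.22, 2.22, 2.79, 2.79, 3.14, 3.14, 3.14].

INTERFACE

Orientations are given as a unit quaternion [x, y, z, w].
In Python, from bench import read_state, camera, close_job, recognise, masks_of gives the robot as it stands.
- The arm moves only by the tool play_rows, never from a script. Its argument "moves" is a list of rows, each a list of 3 entries, a list of its own where there are three numbers: the shift along the tool's x, y, z in cm, then the turn, a rotation vector about the tool's x, y, z in rad, then the finger opening in cm, from 0 to 8.7. In form: [[[dx, dy, dz], [ax, ay, az], jaw], ...]. A call has 1 to 8 rows; each row is the pose to reach, as a shift and turn from the pose commanded when the call began, along the tool's axes at that moment; what a row does not reach only later rows make up. A row lasts 1/8 s, in which the tool goes at most 62.5 mm and 10.7 degrees, less where a joint would pass 70% of its speed; a pose out of reach is approached as far as the arm can. A call with a gripper value outside its range is refused whole. The fingers move at their own pace and stop on an object; "grip_force" is the grip in N (left out, the last holds). Time passes only in rows, so rows that repeat a pose let the fingers close. It gives the time, the measured TCP pose, the force and the opening at its end, in the units of the state.
- read_state(): the state, without advancing time (a new reading comes with each control period).
- camera(name): name is "side" or "top"; returns a dict with "frame" (420x560x3 uint8, red, green, blue), "intrinsics" (3x3 intrinsics, pixels), "camera_from_world" (4x4, takes a point from world to camera coordinates). Camera axes: x right, y down, z forward; pixel columns grow to the right and rows downward; lengths in m; the calibration is good to about 2 mm. A picture is of the moment at which its call begins. There is no depth.
- close_job(): hands the job in, once; it reports no verdict.
Trained networks look in a picture, given as the dict that the camera call returned (one of the last four; its "shot" number tells which), for a name from the list of things; names that differ only in an ending like _2 or _b are one class to them, and where a whole thing is asked for, a point or a joint stands for the part that bears it (a point fixed in the world has none). Each returns a list of dicts, best first, with "conf" (0 to 1); they miss things now and then, are a little off and sometimes report something else, mostly with a low value. They report only what shows in the picture. A call takes as long as a camera call. They do not tell look-alikes from the thing itself.
- recognise(picture, query): "at" ([column, row] in pixels, amid what is visible of it).
- masks_of(picture, query): "region" (420x560 bool, what is visible of it) and "at" ([column, row] in pixels, amid what is visible of it).
The state is a dict: "time": time; "joint_positions": joint angles; "joint_vel": joint speeds; "joint_torque": joint torques, N m; "ee_pos": TCP position; "eef_rot": TCP orientation; "ft_force": force on the tool from outside, world axes, zero at the start; "torque": the same for the moment, N m; "width": finger opening in m.
Only numpy, scipy, OpenCV 4.12 (cv2) and the standard library are available. Lean on these libraries where they do the work, as an engineer would, in place of code of your own. Each camera call takes 0.05 s, during which the arm holds its last target.

## Working session

There is one attempt and no reset: what is moved stays moved. The work goes in short steps, Python scripts to look and compute and a tool call to move; the robot and the scene stay as the last step left them, time stands still between calls to the robot, and variables do not carry over. Pictures are saved under pics/ and viewed, and the job is handed in when it is done.

Besides the shell and the picture viewer there is one more tool, called after "Call:" by a JSON object that holds its "name" and its "arguments". play_rows: Moves the arm, as the interface text tells. Its arguments: {"type":"object","properties":{"moves":{"type":"array","items":{"type":"array"}},"grip_force":{"type":"number"}},"required":["moves"]}

```bash
ls; mkdir -p pics
python3 - <<'E'
from bench import *
import cv2,json
s=read_state();print(s)
for n in("side","top"):
    p=camera(n);cv2.imwrite(f"pics/{n}0.png",p["frame"][:,:,::-1]);print(n,p["intrinsics"],p["camera_from_world"])
    for q in["jig","tile","pusher_grip","clamp_bar","clamp_pivot","water_cup_mid","clay_lump_mid","slip_bottle_mid","far_pin_left","left_pin"]:
        print(q,[(r["at"],round(r["conf"],2)) for r in recognise(p,q)])
E
```

```text
pics
{'time': 0.0, 'joint_positions': array([-1.32059172,  0.3328847 , -0.06469421,  1.46096132,  0.02161936,
        1.34992493, -0.08849518]), 'joint_vel': array([-0.00164931,  0.00198667,  0.00021207, -0.00121627, -0.00112035,
       -0.00196066, -0.0015521 ]), 'joint_torque': array([ 4.00391482e-04, -6.23246098e+01,  2.47657788e-02, -3.89914405e+01,
       -6.13833801e-02,  3.95964843e-02,  1.81023993e-04]), 'ee_pos': array([0.16830333, 0.60149105, 0.22173639]), 'eef_rot': array([ 1.35967294e-01,  9.90713049e-01, -7.39006052e-04, -5.54235962e-05]), 'ft_force': array([ 0.18416546, -0.26533754, -0.00848035]), 'torque': array([ 0.00283805,  0.03799413, -0.07046683]), 'width': 0.0868139129224852}
side [[493.81032477   0.         279.07220527]
 [  0.         493.81032477 211.33780203]
 [  0.           0.           1.        ]] [[ 0.98496776 -0.17273154 -0.00152664 -0.5184512 ]
 [-0.07747045 -0.43382635 -0.89765975  0.21560328]
 [ 0.15439185  0.88428418 -0.44068655  0.79422224]
 [ 0.          0.          0.          1.        ]]
jig [([272.6, 318.6], 0.67)]
tile [([297.2, 203.8], 0.66)
[... 373 characters left out ...]
 []
top [[404.75757409   0.         279.91391728]
 [  0.         404.75757409 205.35675081]
 [  0.           0.           1.        ]] [[ 0.00464319 -0.99998258  0.00364411  0.17276591]
 [-0.98298777 -0.00523334 -0.18359644  0.59327394]
 [ 0.18361231 -0.00272964 -0.98299495  1.06339206]
 [ 0.          0.          0.          1.        ]]
jig [([330.0, 222.6], 0.76)]
tile [([352.0, 219.3], 0.72)]
pusher_grip [([183.4, 247.8], 0.76)]
clamp_bar [([284.9, 206.2], 0.56)]
clamp_pivot [([329.3, 221.4], 0.79)]
water_cup_mid [([222.3, 252.8], 0.81)]
clay_lump_mid [([195.3, 177.9], 0.81), ([328.0, 218.1], 0.24)]
slip_bottle_mid [([236.2, 167.5], 0.83)]
far_pin_left [([210.3, 213.4], 0.41)]
left_pin []
```

View pics/side0.png

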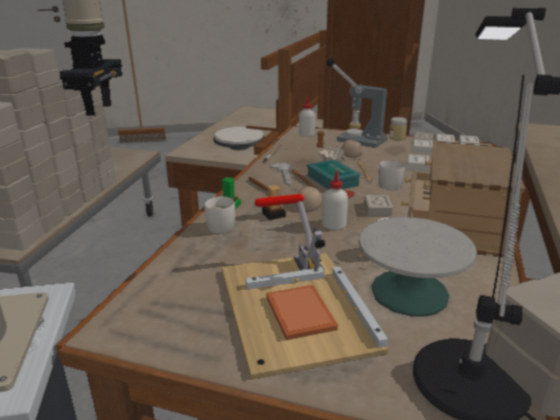

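View pics/top0.png

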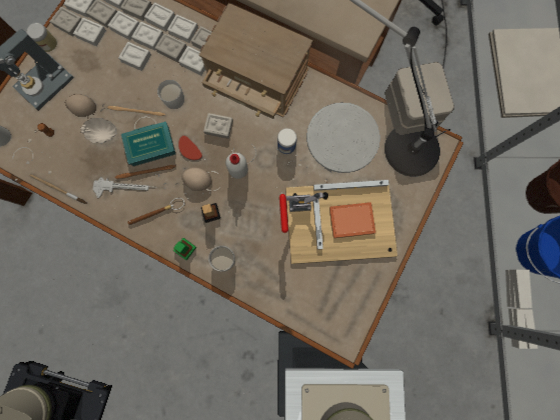

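The top view shows the jig at about (343,222), the tile at (352,219), and the red bar at (284,213). The black-footed pusher is at (210,212) and the green look-alike at (184,249). In the side view the pusher is at (273,205), partly beside the clay. I'll zoom in next.

Run:
```python
import cv2
a=cv2.imread("pics/top0.png");b=cv2.imread("pics/side0.png")
cv2.imwrite("pics/topz.png",cv2.resize(a[160:280,160:420],None,fx=3,fy=3,interpolation=cv2.INTER_CUBIC))
cv2.imwrite("pics/topz2.png",cv2.resize(a[170:280,270:410],None,fx=5.5,fy=5.5,interpolation=cv2.INTER_CUBIC)[:600])
cv2.imwrite("pics/sidez.png",cv2.resize(b[170:370,200:400],None,fx=3,fy=3,interpolation=cv2.INTER_CUBIC))
```

```text
(no output)
```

View pics/topz.png

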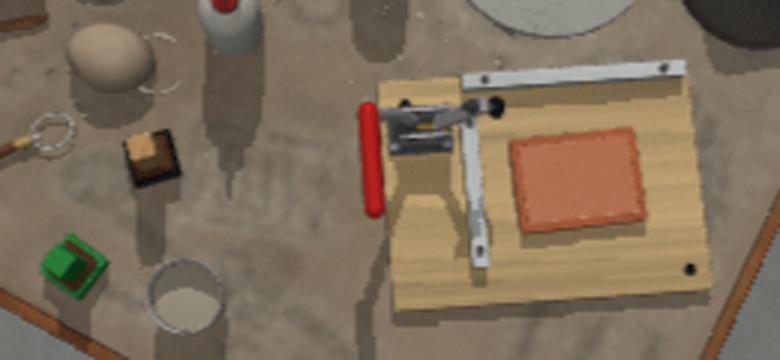

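View pics/topz2.png

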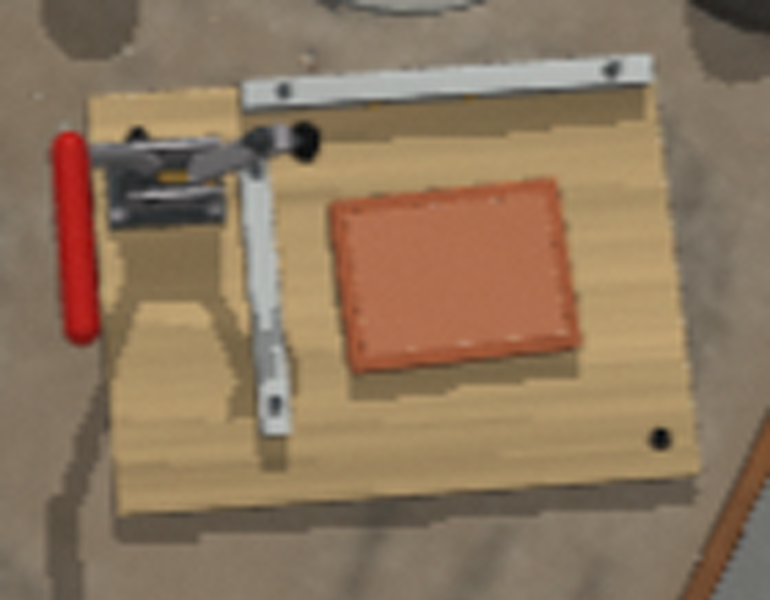

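View pics/sidez.png

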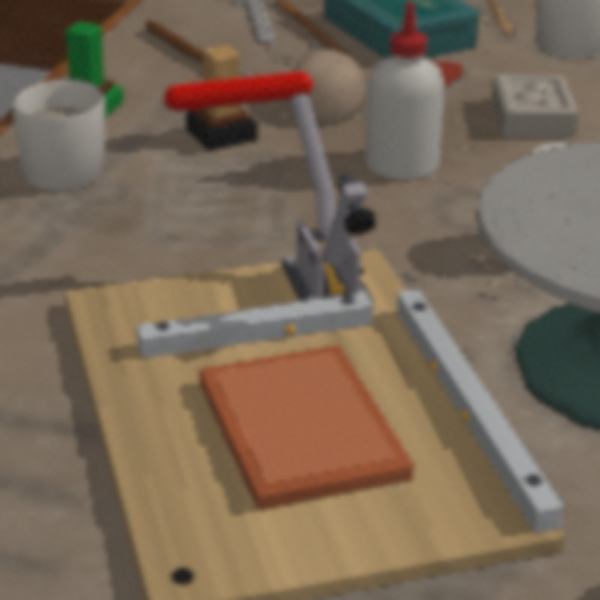

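```bash
cat > h.py <<'E'
import numpy as np,cv2,json
from scipy.optimize import least_squares
K={"side":np.array([[493.81032477,0,279.07220527],[0,493.81032477,211.33780203],[0,0,1]]),"top":np.array([[404.75757409,0,279.91391728],[0,404.75757409,205.35675081],[0,0,1]])}
T={"side":np.array([[ 0.98496776,-0.17273154,-0.00152664,-0.5184512 ],[-0.07747045,-0.43382635,-0.89765975,0.21560328],[0.15439185,0.88428418,-0.44068655,0.79422224],[0,0,0,1]]),
"top":np.array([[0.00464319,-0.99998258,0.00364411,0.17276591],[-0.98298777,-0.00523334,-0.18359644,0.59327394],[0.18361231,-0.00272964,-0.98299495,1.06339206],[0,0,0,1]])}
def proj(c,p):
    p=np.atleast_2d(p);q=p@T[c][:3,:3].T+T[c][:3,3];q=q@K[c].T;return q[:,:2]/q[:,2:]
def back(c,uv,z):
    d=np.linalg.inv(K[c])@np.r_[uv,1.];R=T[c][:3,:3];o=-R.T@T[c][:3,3];d=R.T@d
    return o+d*(z-o[2])/d[2]
E
python3 - <<'E'
from h import *
a=cv2.imread("pics/top0.png");b=cv2.imread("pics/side0.png")
z=cv2.resize(a[195:230,190:230],None,fx=10,fy=10,interpolation=cv2.INTER_CUBIC)
y=cv2.resize(b[180:225,250:295],None,fx=8,fy=8,interpolation=cv2.INTER_CUBIC)
o=np.zeros((370,780,3),np.uint8);o[:350,:400]=z;o[:360,410:770]=y
cv2.imwrite("pics/push.png",o)
t=lambda x,y:(270+(x)/5.5,170+y/5.5)
for n,pts,zz in(("board",[(92,95),(118,513),(698,472)],.012),("farrail",[(243,82),(652,55),(655,82),(246,108)],.028),("leftrail",[(258,434),(290,432),(268,175),(242,175)],.028),("tile",[(330,205),(555,180),(580,345),(355,370)],.024)):
    for p in pts:print(n,back("top",t(*p),zz).round(4))
s=lambda x,y:(200+x/3,170+y/3)
for n,pts,zz in(("board",[(68,297),(380,250),(562,540)],.012),("tile",[(203,375),(340,347),(411,467),(262,497)],.024),("farrail",[(400,295),(418,291),(560,502),(540,512)],.028),("leftrail",[(139,330),(368,294)],.028)):
    for p in pts:print("S",n,back("side",s(*p),zz).round(4))
E
```

```text
board [0.6537 0.1561 0.012 ]
board [0.4359 0.1426 0.012 ]
board [ 0.458  -0.1535  0.012 ]
farrail [0.6573 0.078  0.028 ]
farrail [ 0.6729 -0.1353  0.028 ]
farrail [ 0.6585 -0.1362  0.028 ]
farrail [0.6435 0.0766 0.028 ]
leftrail [0.475  0.0724 0.028 ]
leftrail [0.4761 0.0563 0.028 ]
leftrail [0.6082 0.0657 0.028 ]
leftrail [0.6081 0.0791 0.028 ]
tile [0.5933 0.0335 0.024 ]
tile [ 0.6071 -0.0832  0.024 ]
tile [ 0.5214 -0.0928  0.024 ]
tile [0.5081 0.0223 0.024 ]
S board [0.4367 0.1322 0.012 ]
S board [0.6538 0.1542 0.012 ]
S board [ 0.6717 -0.1435  0.012 ]
S tile [0.5085 0.0147 0.024 ]
S tile [0.5949 0.0286 0.024 ]
S tile [ 0.6063 -0.0877  0.024 ]
S tile [ 0.5225 -0.0975  0.024 ]
S farrail [0.6446 0.0724 0.028 ]
S farrail [0.6572 0.0749 0.028 ]
S farrail [ 0.673 -0.133  0.028]
S farrail [ 0.6601 -0.1385  0.028 ]
S leftrail [0.476  0.0622 0.028 ]
S leftrail [0.6248 0.0771 0.028 ]
```

View pics/push.png

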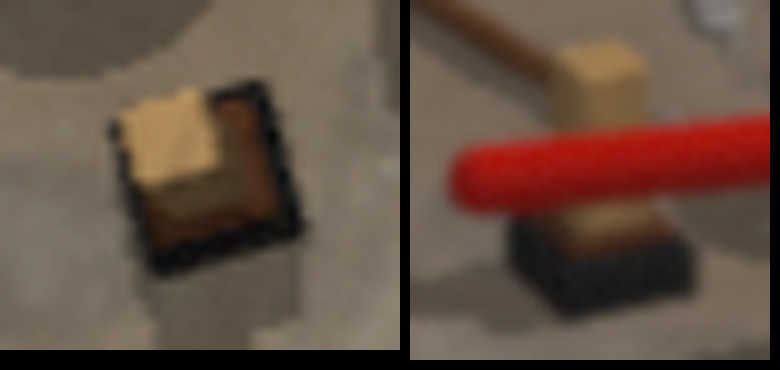

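```bash
cat >> h.py <<'E'
def fit(obs,x0):
    # obs: list (cam, localpt, uv) ; x=(x,y,yaw)
    def f(x):
        c,s=np.cos(x[2]),np.sin(x[2])
        return np.concatenate([(proj(k,[x[0]+c*p[0]-s*p[1],x[1]+s*p[0]+c*p[1],p[2]])[0]-uv) for k,p,uv in obs])
    r=least_squares(f,x0,loss='soft_l1');return r.x,f(r.x)
E
python3 - <<'E'
from h import *
t=lambda x,y:np.array((270+(x)/5.5-.4,170+y/5.5-.4))
s=lambda x,y:np.array((200+x/3-.33,170+y/3-.33))
o=[("top",(.11,.15,.012),t(92,95)),("top",(-.11,.15,.012),t(118,513)),("top",(-.11,-.15,.012),t(698,472)),
("side",(-.11,.15,.012),s(68,297)),("side",(.11,.15,.012),s(380,250)),("side",(.11,-.15,.012),s(562,540))]
j,r=fit(o,[.55,0,.07]);print("jig",j,r.round(1))
o=[(c,(a*.045,b*.06,.024),f(*p)) for c,f,P in(("top",t,[(330,205),(555,180),(580,345),(355,370)]),("side",s,[(340,347),(411,467),(262,497),(203,375)])) for (a,b),p in zip([(1,1),(1,-1),(-1,-1),(-1,1)],P)]
ti,r=fit(o,[.55,-.03,.1]);print("tile",ti,r.round(1))
c,sn=np.cos(j[2]),np.sin(j[2]);R=np.array([[c,sn],[-sn,c]])
print("tile in jig",R@(ti[:2]-j[:2]),ti[2]-j[2])
for n,f,pts in(("top",t,[(655,82),(246,108),(290,432),(268,175)]),("side",s,[(400,295),(540,512),(140,330),(155,332)])):
    for p in pts:print(n,(R@(back(n,f(*p),.028)[:2]-j[:2])).round(4))
T_=lambda x,y:np.array((190+x/10-.45,195+y/10-.45));S=lambda x,y:np.array((250+(x-410)/8-.45,180+y/8-.45))
o=[("top",(.023,.023,.018),T_(112,125)),("top",(.023,-.023,.018),T_(262,83)),("top",(-.023,-.023,.018),T_(302,232)),("top",(-.023,.023,.018),T_(155,272)),
("top",(.012,.012,.076),T_(120,110)),("top",(.012,-.012,.076),T_(203,90)),("top",(-.012,-.012,.076),T_(218,168)),("top",(-.012,.012,.076),T_(138,185)),
("side",(-.023,.023,0),S(510,262)),("side",(-.023,-.023,0),S(568,315)),("side",(.023,-.023,0),S(692,292)),
("side",(-.012,.012,.076),S(553,55)),("side",(.012,.012,.076),S(632,38)),("side",(.012,-.012,.076),S(648,58)),("side",(-.012,-.012,.076),S(562,75))]
p,r=fit(o,[.6,.35,.2]);print("pusher",p,r.round(1));print("pusher in jig",R@(p[:2]-j[:2]))
from bench import *
pic=camera("top")
for q in["water_cup_mid","clay_lump_mid","slip_bottle_mid"]:
    m=recognise(pic,q)[0];b=back("top",m["at"],.02);print(q,b.round(3))
b=back("top",t(70,140),.137);print("bar far",R@(b[:2]-j[:2]));b=back("top",t(82,335),.137);print("bar near",R@(b[:2]-j[:2]))
E
```

```text
jig [0.55429523 0.00084711 0.05916105] [ 0.1 -0.1 -0.1  0.5  1.2  2.1 -0.6 -2.8  0.6 -0.4  0.9 -0.2]
tile [ 0.55856202 -0.03134426  0.11883526] [ 0.3 -0.6  1.2 -0.7  1.6  0.6  0.2  0.9  0.4 -1.3  2.4 -0.8 -0.8 -0.1
 -1.3 -2.2]
tile in jig [ 0.00235597 -0.03238733] 0.059674213733475034
top [ 0.0972 -0.1419]
top [0.0947 0.0714]
top [-0.0736  0.061 ]
top [0.0588 0.0626]
side [0.0941 0.0673]
side [ 0.0972 -0.1445]
side [-0.0743  0.067 ]
side [-0.0657  0.0627]
pusher [0.57853813 0.3741341  0.2533454 ] [-0.3 -0.7  0.5 -0.3 -0.   0.2 -1.2  0.1 -0.3 -0.1  0.  -0.3  0.5  0.4
 -0.2  0.8 -0.6  0.4 -0.5  1.5  1.3  0.8 -0.5 -1.  -1.3 -0.5  0.8  0.5
  2.4  0.1]
pusher in jig [0.04627165 0.37120052]
water_cup_mid [0.453 0.336 0.02 ]
clay_lump_mid [0.678 0.414 0.02 ]
slip_bottle_mid [0.713 0.299 0.02 ]
bar far [0.05956816 0.16579738]
bar near [-0.0321239   0.16538219]
```

```bash
cat >> h.py <<'E'
from scipy.spatial.transform import Rotation as Rn
def delta(target,yaw_y=None):
    """world target pos, yaw_y: desired world yaw of frame whose y = tool y (tool pointing straight down). prints shift cm, rotvec"""
    from bench import read_state
    s=read_state();R=Rn.from_quat(s["eef_rot"]);d=R.inv().apply(np.array(target)-s["ee_pos"])*100
    yv=R.apply([0,1,0]);cur=np.arctan2(-yv[0],yv[1])
    rv=np.zeros(3)
    if yaw_y is not None:
        c,sn=np.cos(yaw_y),np.sin(yaw_y)
        G=Rn.from_matrix(np.array([[-c,-sn,0],[-sn,c,0],[0,0,-1]]))  # x=-(c,s), y=(-s,c), z down
        rv=(R.inv()*G).as_rotvec()
    print("t",s["time"],"pos",s["ee_pos"].round(4),"yaw",cur.round(4),"F",s["ft_force"].round(2),"w",s["width"].round(4),"| shift",d.round(2),"rot",rv.round(3),"j",s["joint_positions"].round(2))
E
sed -i 's/-sn,0\],\[-sn,c,0\]/-sn,0],[-sn,c,0]/' h.py
python3 - <<'E'
from h import *
delta([.5785,.374,.2217],.253)
delta([.5785,.374,.031],.253)
# wheel triangulate
def tri(a,b):
    A=[]
    for c,uv in(("top",a),("side",b)):
        P=K[c]@T[c][:3];A+= [uv[0]*P[2]-P[0],uv[1]*P[2]-P[1]]
    v=np.linalg.svd(np.array(A))[2][-1];return v[:3]/v[3]
print("wheel",tri((343,137),(417,247)),"edge",back("top",(343,173),.1))
print("barL",tri((270+67/5.5-.4,170+145/5.5-.4),(200+300/3-.33,170+82/3-.33)),"barR",tri((270+82/5.5-.4,170+333/5.5-.4),(200+177/3-.3,170+97/3-.3)))
print("pad",tri((270+303/5.5,170+142/5.5),(200+360/3,170+220/3)))
E
```

```text
Traceback (most recent call last):
  File "h.py", line 28, in delta
    print("t",s["time"],"pos",s["ee_pos"].round(4),"yaw",cur.round(4),"F",s["ft_force"].round(2),"w",s["width"].round(4),"| shift",d.round(2),"rot",rv.round(3),"j",s["joint_positions"].round(2))
                                                                                                     ^^^^^^^^^^^^^^^^
AttributeError: 'float' object has no attribute 'round'
```

```bash
sed -i 's/s\["width"\].round(4)/round(float(s["width"]),4)/' h.py
cat >> h.py <<'E'
def tri(a,b):
    A=[]
    for c,uv in(("top",a),("side",b)):
        P=K[c]@T[c][:3];A+= [uv[0]*P[2]-P[0],uv[1]*P[2]-P[1]]
    v=np.linalg.svd(np.array(A))[2][-1];return v[:3]/v[3]
E
python3 - <<'E'
from h import *
delta([.5785,.374,.2217],.253)
delta([.5785,.374,.031],.253)
print("wheel",tri((343,137),(417,247)),"edge",back("top",(343,173),.1))
print("barL",tri((270+67/5.5-.4,170+145/5.5-.4),(200+300/3-.33,170+82/3-.33)),"barR",tri((270+82/5.5-.4,170+333/5.5-.4),(200+177/3-.3,170+97/3-.3)))
print("pad",tri((270+303/5.5,170+142/5.5),(200+360/3,170+220/3)))
E
```

```text
t 1.3 pos [0.1684 0.6019 0.2225] yaw -0.2728 F [-0.81 -0.35  0.48] w 0.0872 | shift [-45.63 -10.9    0.08] rot [ 0.     0.    -0.526] j [-1.32  0.33 -0.06  1.46  0.02  1.35 -0.09]
t 1.3 pos [0.1684 0.6019 0.2225] yaw -0.2728 F [-0.81 -0.35  0.48] w 0.0872 | shift [-45.63 -10.9   19.15] rot [ 0.     0.    -0.526] j [-1.32  0.33 -0.06  1.46  0.02  1.35 -0.09]
wheel [0.77481497 0.00427111 0.10098916] edge [0.67336832 0.00656863 0.1       ]
barL [0.59941262 0.17151756 0.13749661] barR [0.51447925 0.16396222 0.13653698]
pad [0.61140677 0.05526661 0.09606635]
```

Call:
{"name": "play_rows", "arguments": {"moves": [[[-6,-1.4,0],[0,0,-0.15],8.7],[[-12,-2.9,0],[0,0,-0.3],8.7],[[-18,-4.3,0],[0,0,-0.45],8.7],[[-24,-5.7,0],[0,0,-0.526],8.7],[[-30,-7.2,0],[0,0,-0.526],8.7],[[-36,-8.6,0],[0,0,-0.526],8.7],[[-42,-10,0],[0,0,-0.526],8.7],[[-45.6,-10.9,0],[0,0,-0.526],8.7]]}}

```text
time: 2.3
ee_pos: [0.581, 0.3712, 0.2224]
eef_rot: [-0.125, 0.992, -0.001, 0.0]
ft_force: [0.1, 0.4, -0.4]
width: 0.0872
```

Call:
{"name": "play_rows", "arguments": {"moves": [[[0,0,5],[0,0,0],8.7],[[0,0,10],[0,0,0],8.7],[[0,0,12],[0,0,0],8.7]]}}

```text
time: 2.68
ee_pos: [0.5767, 0.3732, 0.0993]
eef_rot: [-0.126, 0.992, -0.001, -0.002]
ft_force: [-0.1, 0.1, 0.2]
width: 0.0871
```

Run:
```python
from h import *
from bench import *
delta([.5785,.374,.031],.253)
a=camera("top")["frame"][:,:,::-1];b=camera("side")["frame"][:,:,::-1]
o=np.zeros((400,800,3),np.uint8)
o[:,:400]=cv2.resize(a[160:260,160:260],None,fx=4,fy=4,interpolation=cv2.INTER_CUBIC)
o[:,400:]=cv2.resize(b[130:230,220:320],None,fx=4,fy=4,interpolation=cv2.INTER_CUBIC)
cv2.imwrite("pics/g1.png",o)
```

```text
t 2.675 pos [0.5767 0.3732 0.0993] yaw 0.2533 F [-0.14  0.14  0.18] w 0.0871 | shift [-0.22  0.04  6.83] rot [-0.002 -0.004  0.   ] j [-0.7   0.55  0.09  1.42 -0.05  1.18  1.22]
```

View pics/g1.png

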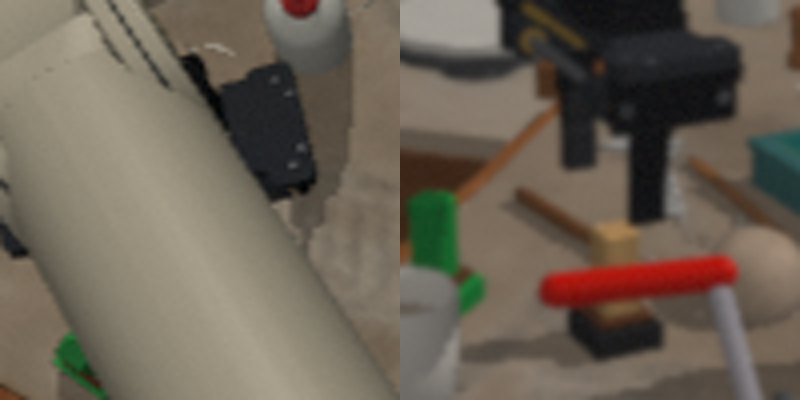

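The fingers straddle the stem, at about (578) and (648) around the stem at (613). I'll descend and grip.

Call:
{"name": "play_rows", "arguments": {"moves": [[[-0.2,0,3.5],[0,0,0],8.7],[[-0.2,0,6.3],[0,0,0],8.7],[[-0.2,0,6.8],[0,0,0],8.7],[[-0.2,0,6.8],[0,0,0],1.5],[[-0.2,0,6.8],[0,0,0],1.5],[[-0.2,0,6.8],[0,0,0],1.5],[[-0.2,0,6.8],[0,0,0],1.5]], "grip_force": 40}}

```text
time: 3.65
ee_pos: [0.5803, 0.3747, 0.0351]
eef_rot: [-0.126, 0.992, 0.0, 0.0]
ft_force: [0.2, -0.2, -0.5]
width: 0.055
```

Run:
```python
from h import *
delta([.5785,.374,.031],.253)
```

```text
t 3.65 pos [0.5803 0.3747 0.0351] yaw 0.2532 F [ 0.2  -0.16 -0.52] w 0.055 | shift [ 0.19 -0.03  0.41] rot [0.    0.001 0.   ] j [-0.7   0.62  0.08  1.46 -0.05  1.06  1.22]
```

Call:
{"name": "play_rows", "arguments": {"moves": [[[0,0,0],[0,0,0],1.5],[[0,0,0],[0,0,0],1.5],[[0,0,0],[0,0,0],1.5],[[0,0,0],[0,0,0],1.5],[[0,0,0],[0,0,0],1.5]]}}

```text
time: 4.28
ee_pos: [0.5801, 0.3746, 0.0345]
eef_rot: [-0.126, 0.992, 0.0, -0.0]
ft_force: [-0.9, 0.7, -0.0]
width: 0.0234
```

Run:
```python
from h import *
delta([.5785,.374,.031],.253)
```

```text
t 4.275 pos [0.5801 0.3746 0.0345] yaw 0.2532 F [-0.94  0.73 -0.03] w 0.0234 | shift [ 0.17 -0.02  0.35] rot [ 0. -0.  0.] j [-0.7   0.62  0.08  1.46 -0.05  1.06  1.22]
```

```bash
cat >> h.py <<'E'
JY=.068;J0=np.array([.5543,.0008]);OFF=.0015 # TCP is ahead of the foot centre along x by OFF
def jt(x,y,zf):
    x=x+OFF;c,s=np.cos(JY),np.sin(JY);return np.array([J0[0]+c*x-s*y,J0[1]+s*x+c*y,zf+.0345])
def inj(): # foot centre in jig
    from bench import read_state
    p=read_state();d=p["ee_pos"][:2]-J0;c,s=np.cos(JY),np.sin(JY)
    f=p["ft_force"];print("foot in jig",round(c*d[0]+s*d[1]-OFF,4),round(-s*d[0]+c*d[1],4),"z",round(p["ee_pos"][2]-.0345,4),"Fjig",round(c*f[0]+s*f[1],2),round(-s*f[0]+c*f[1],2),round(f[2],2))
E
python3 - <<'E'
from h import *
print(jt(-.078,-.032,.185))
delta(jt(-.078,-.032,.185),JY)
delta(jt(-.078,-.032,.014),JY)
E
```

```text
[ 0.48015112 -0.03632404  0.2195    ]
t 4.275 pos [0.5801 0.3746 0.0345] yaw 0.2532 F [-0.94  0.73 -0.03] w 0.0234 | shift [ 19.97 -37.28 -18.5 ] rot [ 0.    -0.     0.185] j [-0.7   0.62  0.08  1.46 -0.05  1.06  1.22]
t 4.275 pos [0.5801 0.3746 0.0345] yaw 0.2532 F [-0.94  0.73 -0.03] w 0.0234 | shift [ 19.97 -37.28  -1.4 ] rot [ 0.    -0.     0.185] j [-0.7   0.62  0.08  1.46 -0.05  1.06  1.22]
```

Call:
{"name": "play_rows", "arguments": {"moves": [[[0,0,-3],[0,0,0],1.5],[[0,0,-8],[0,0,0],1.5],[[0,0,-13.5],[0,0,0],1.5],[[0,0,-18.5],[0,0,0],1.5],[[2.5,-4.7,-18.5],[0,0,0.06],1.5],[[5.2,-9.8,-18.5],[0,0,0.12],1.5],[[8,-14.9,-18.5],[0,0,0.185],1.5],[[10.7,-20,-18.5],[0,0,0.185],1.5]]}}

```text
time: 5.28
ee_pos: [0.5258, 0.1523, 0.2194]
eef_rot: [-0.034, 0.999, 0.0, -0.0]
ft_force: [0.8, -0.8, -1.5]
width: 0.0237
```

Run:
```python
from h import *
delta(jt(-.078,-.032,.185),JY)
from bench import *
b=camera("side")["frame"][:,:,::-1];cv2.imwrite("pics/s2.png",b)
```

```text
t 5.275 pos [0.5258 0.1523 0.2194] yaw 0.0672 F [ 0.79 -0.75 -1.49] w 0.0237 | shift [ 5.820e+00 -1.851e+01 -1.000e-02] rot [ 0.    -0.    -0.001] j [-0.54  0.16  0.2   1.68 -0.03  1.3   1.3 ]
```

View pics/s2.png

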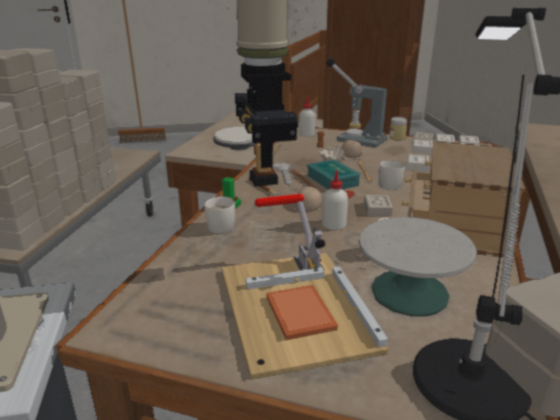

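The block is held, its foot at about (263,178) in the side view. Next I travel over to the tile's near side.

Call:
{"name": "play_rows", "arguments": {"moves": [[[1.7,-5.2,0],[0,0,0],1.5],[[3.3,-10.5,0],[0,0,0],1.5],[[5,-15.8,0],[0,0,0],1.5],[[5.9,-18.7,0],[0,0,0],1.5],[[5.9,-18.7,5],[0,0,0],1.5],[[5.9,-18.7,10],[0,0,0],1.5],[[5.9,-18.7,13],[0,0,0],1.5],[[5.9,-18.7,13],[0,0,0],1.5]]}}

```text
time: 6.32
ee_pos: [0.4788, -0.0365, 0.0878]
eef_rot: [-0.034, 0.999, -0.0, -0.002]
ft_force: [-0.4, 0.1, -0.8]
width: 0.0237
```

Run:
```python
from h import *
delta(jt(-.078,-.032,.014),JY);inj()
from bench import *
a=camera("top")["frame"][:,:,::-1];b=camera("side")["frame"][:,:,::-1]
o=np.zeros((400,800,3),np.uint8)
o[:,:400]=cv2.resize(a[160:280,280:400],(400,400),interpolation=cv2.INTER_CUBIC)
o[:,400:]=cv2.resize(b[210:370,220:380],(400,400),interpolation=cv2.INTER_CUBIC)
cv2.imwrite("pics/g2.png",o)
```

```text
t 6.325 pos [ 0.4788 -0.0365  0.0878] yaw 0.0681 F [-0.41  0.08 -0.8 ] w 0.0237 | shift [-0.16  0.01  3.93] rot [-0.    -0.004  0.   ] j [-0.34  0.14  0.34  2.01 -0.06  1.01  1.67]
foot in jig -0.0794 -0.0321 z 0.0533 Fjig -0.4 0.11 -0.8
```

View pics/g2.png

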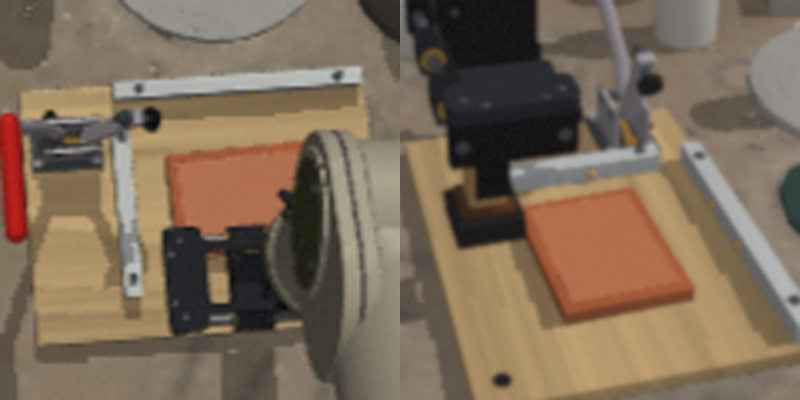

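Call:
{"name": "play_rows", "arguments": {"moves": [[[0,0,2.5],[0,0,0],1.5],[[0,0,3.8],[0,0,0],1.5],[[0,0,4.0],[0,0,0],1.5],[[0,0,4.0],[0,0,0],1.5],[[-0.3,0,4.0],[0,0,0],1.5],[[-0.6,0,4.0],[0,0,0],1.5]]}}

```text
time: 7.18
ee_pos: [0.4871, -0.0359, 0.05]
eef_rot: [-0.034, 0.999, 0.0, 0.0]
ft_force: [0.2, 0.7, -2.3]
width: 0.0237
```

Run:
```python
from h import *
delta(jt(-.078,-.032,.014),JY);inj()
from bench import *
b=camera("side")["frame"][:,:,::-1]
cv2.imwrite("pics/g3.png",cv2.resize(b[230:350,220:370],(750,600),interpolation=cv2.INTER_CUBIC))
```

```text
t 7.175 pos [ 0.4871 -0.0359  0.05  ] yaw 0.0683 F [ 0.25  0.66 -2.26] w 0.0237 | shift [0.69 0.01 0.15] rot [0.    0.001 0.   ] j [-0.33  0.21  0.34  2.02 -0.09  0.92  1.7 ]
foot in jig -0.0711 -0.0321 z 0.0155 Fjig 0.29 0.65 -2.26
```

View pics/g3.png

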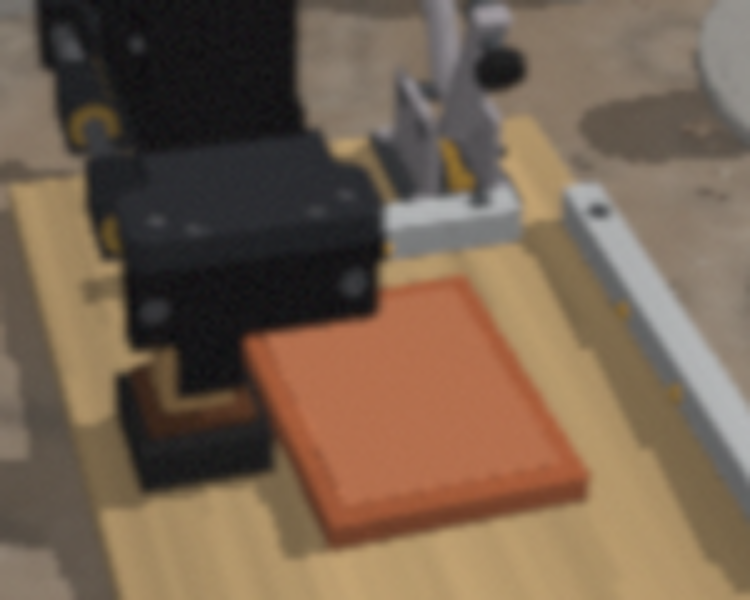

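Call:
{"name": "play_rows", "arguments": {"moves": [[[-0.2,0,0.1],[0,0,0],1.5],[[-0.4,0,0.1],[0,0,0],1.5],[[-0.6,0,0.1],[0,0,0],1.5],[[-0.8,0,0.1],[0,0,0],1.5]]}}

```text
time: 7.72
ee_pos: [0.4943, -0.0354, 0.0484]
eef_rot: [-0.034, 0.999, 0.0, -0.0]
ft_force: [-0.4, -0.2, -0.8]
width: 0.0239
```

Run:
```python
from h import *
inj()
```

```text
foot in jig -0.0638 -0.032 z 0.0139 Fjig -0.36 -0.13 -0.85
```

Call:
{"name": "play_rows", "arguments": {"moves": [[[-0.2,0,0],[0,0,0],1.5],[[-0.4,0,0],[0,0,0],1.5],[[-0.6,0,0],[0,0,0],1.5],[[-0.8,0,0],[0,0,0],1.5],[[-1.0,0,0],[0,0,0],1.5]]}}

```text
time: 8.35
ee_pos: [0.5045, -0.0348, 0.0485]
eef_rot: [-0.034, 0.999, 0.0, -0.0]
ft_force: [-0.9, -0.2, -2.0]
width: 0.0237
```

Run:
```python
from h import *
inj()
```

```text
foot in jig -0.0536 -0.0321 z 0.014 Fjig -0.88 -0.13 -1.98
```

Call:
{"name": "play_rows", "arguments": {"moves": [[[-0.25,0,0],[0,0,0],1.5],[[-0.5,0,0],[0,0,0],1.5],[[-0.75,0,0],[0,0,0],1.5],[[-1.0,0,0],[0,0,0],1.5],[[-1.25,0,0],[0,0,0],1.5],[[-1.5,0,0],[0,0,0],1.5]]}}

```text
time: 9.1
ee_pos: [0.5196, -0.0337, 0.0485]
eef_rot: [-0.034, 0.999, 0.0, -0.0]
ft_force: [-0.6, 0.4, -1.5]
width: 0.0241
```

Run:
```python
from h import *
inj()
from bench import *
b=camera("side")["frame"][:,:,::-1]
cv2.imwrite("pics/g4.png",cv2.resize(b[230:350,240:390],(750,600),interpolation=cv2.INTER_CUBIC))
```

```text
foot in jig -0.0385 -0.0321 z 0.014 Fjig -0.59 0.43 -1.5
```

View pics/g4.png

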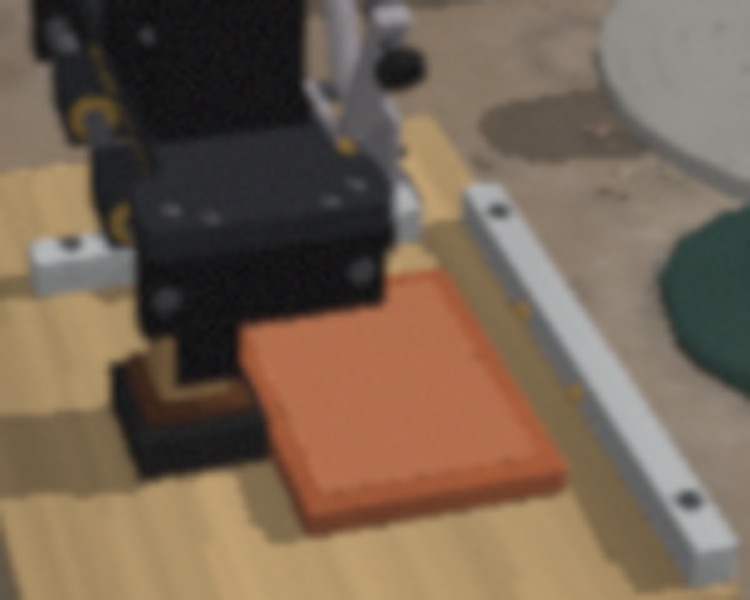

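Call:
{"name": "play_rows", "arguments": {"moves": [[[-0.2,0,0],[0,0,0],1.5],[[-0.4,0,0],[0,0,0],1.5],[[-0.6,0,0],[0,0,0],1.5],[[-0.8,0,0],[0,0,0],1.5],[[-1.0,0,0],[0,0,0],1.5],[[-1.2,0,0],[0,0,0],1.5]]}}

```text
time: 9.9
ee_pos: [0.5315, -0.0329, 0.0485]
eef_rot: [-0.034, 0.999, 0.0, 0.0]
ft_force: [-1.7, -0.2, -0.8]
width: 0.0235
```

Call:
{"name": "play_rows", "arguments": {"moves": [[[-0.1,0,0],[0,0,0],1.5],[[-0.2,0,0],[0,0,0],1.5],[[-0.3,0,0],[0,0,0],1.5]]}}

```text
time: 10.28
ee_pos: [0.5344, -0.0327, 0.0485]
eef_rot: [-0.034, 0.999, 0.0, 0.0]
ft_force: [-1.4, -0.1, -0.8]
width: 0.0234
```

Run:
```python
from h import *
inj()
from bench import *
b=camera("side")["frame"][:,:,::-1]
cv2.imwrite("pics/g5.png",cv2.resize(b[230:350,240:390],(750,600),interpolation=cv2.INTER_CUBIC))
inj()
```

```text
foot in jig -0.0236 -0.0321 z 0.014 Fjig -1.43 -0.04 -0.82
foot in jig -0.0235 -0.0321 z 0.014 Fjig -1.67 0.6 -2.44
```

View pics/g5.png

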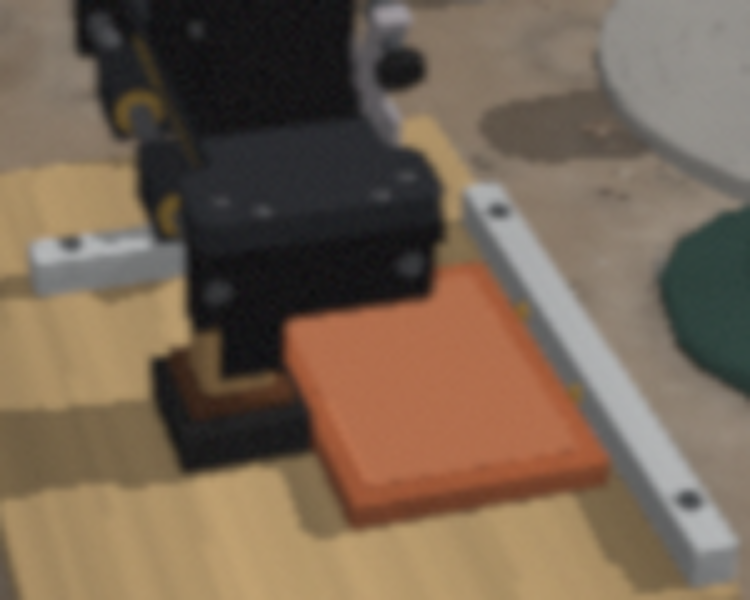

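Call:
{"name": "play_rows", "arguments": {"moves": [[[-0.1,0,0],[0,0,0],1.5],[[-0.2,0,0],[0,0,0],1.5],[[-0.3,0,0],[0,0,0],1.5]]}}

```text
time: 10.7
ee_pos: [0.5374, -0.0325, 0.0485]
eef_rot: [-0.034, 0.999, 0.0, 0.0]
ft_force: [-1.0, -0.7, -1.9]
width: 0.0236
```

Call:
{"name": "play_rows", "arguments": {"moves": [[[-0.1,0,0],[0,0,0],1.5],[[-0.2,0,0],[0,0,0],1.5]]}}

```text
time: 10.95
ee_pos: [0.5393, -0.0324, 0.0485]
eef_rot: [-0.034, 0.999, 0.0, -0.0]
ft_force: [-2.0, -0.7, -0.0]
width: 0.0237
```

Call:
{"name": "play_rows", "arguments": {"moves": [[[-0.1,0,0],[0,0,0],1.5],[[-0.1,0,0],[0,0,0],1.5]]}}

```text
time: 11.2
ee_pos: [0.54, -0.0323, 0.0484]
eef_rot: [-0.034, 0.999, 0.0, -0.0]
ft_force: [-4.2, 0.5, 2.0]
width: 0.0239
```

Call:
{"name": "play_rows", "arguments": {"moves": [[[-0.05,0,0],[0,0,0],1.5],[[-0.1,0,0],[0,0,0],1.5]]}}

```text
time: 11.45
ee_pos: [0.5402, -0.0323, 0.0482]
eef_rot: [-0.034, 0.999, 0.0, -0.001]
ft_force: [-8.5, 0.2, 3.2]
width: 0.0238
```

Run:
```python
from h import *
inj()
from bench import *
b=camera("side")["frame"][:,:,::-1]
cv2.imwrite("pics/g6.png",cv2.resize(b[230:350,240:390],(750,600),interpolation=cv2.INTER_CUBIC))
inj()
```

```text
foot in jig -0.0178 -0.0321 z 0.0137 Fjig -8.5 0.76 3.2
foot in jig -0.0179 -0.0321 z 0.0137 Fjig -7.1 0.77 1.36
```

View pics/g6.png

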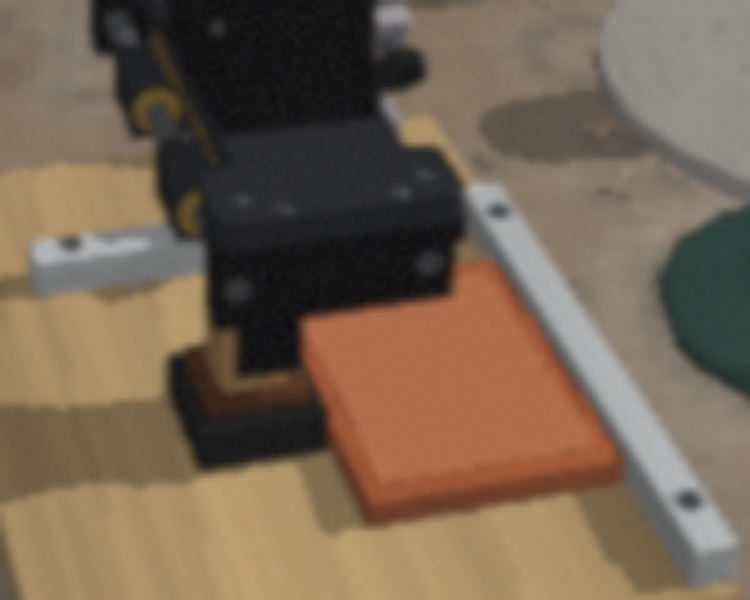

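Call:
{"name": "play_rows", "arguments": {"moves": [[[0.8,0,0],[0,0,0],1.5],[[1.8,-0.5,-1],[0,0,0],1.5],[[1.8,-5,-1],[0,0,0],1.5],[[1.5,-9.8,-1],[0,0,0],1.5],[[-2.5,-9.8,-1],[0,0,0],1.5],[[-6.6,-9.8,-1],[0,0,0],1.5],[[-6.6,-9.8,-0.5],[0,0,0],1.5],[[-6.6,-9.8,0],[0,0,0],1.5]]}}

```text
time: 12.5
ee_pos: [0.6132, -0.1261, 0.0486]
eef_rot: [-0.034, 0.999, -0.0, -0.0]
ft_force: [-0.8, -0.1, -2.2]
width: 0.0238
```

Run:
```python
from h import *
from bench import *
delta(jt(.05,-.13,.014),JY)
b=camera("side")["frame"][:,:,::-1]
a=camera("top")["frame"][:,:,::-1]
cv2.imwrite("pics/g7.png",cv2.resize(b[230:370,240:400],(686,600),interpolation=cv2.INTER_CUBIC))
cv2.imwrite("pics/g7t.png",cv2.resize(a[170:280,270:410],None,fx=5,fy=5,interpolation=cv2.INTER_CUBIC))
inj()
```

```text
t 12.5 pos [ 0.6132 -0.1261  0.0486] yaw 0.0677 F [-0.79 -0.06 -2.16] w 0.0238 | shift [-0.13  0.06  0.01] rot [-0. -0. -0.] j [-0.16  0.5   0.37  1.66 -0.2   1.02  1.92]
foot in jig 0.048 -0.1304 z 0.0137 Fjig -0.45 0.02 -1.22
```

View pics/g7.png

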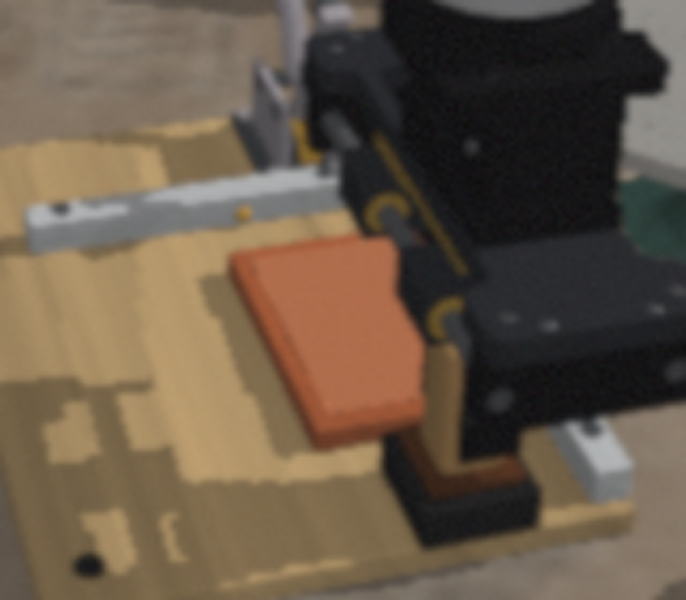

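View pics/g7t.png

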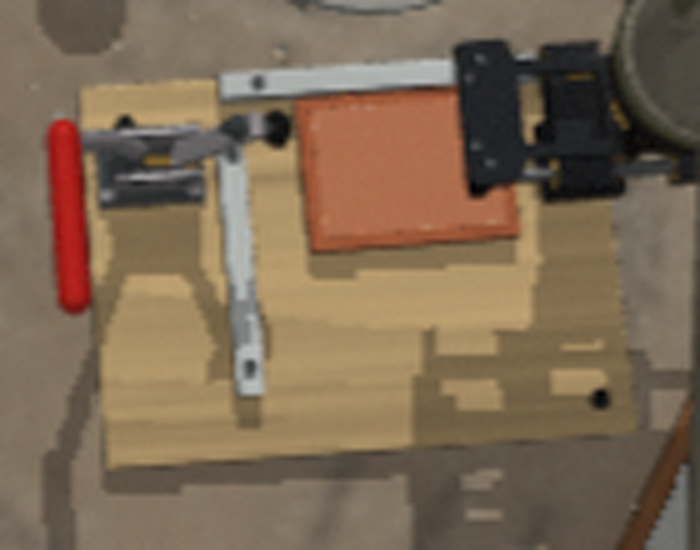

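Call:
{"name": "play_rows", "arguments": {"moves": [[[0,0.25,0],[0,0,0],1.5],[[0,0.5,0],[0,0,0],1.5],[[0,0.75,0],[0,0,0],1.5],[[0,1.0,0],[0,0,0],1.5],[[0,1.25,0],[0,0,0],1.5],[[0,1.5,0],[0,0,0],1.5],[[0,1.75,0],[0,0,0],1.5],[[0,2.0,0],[0,0,0],1.5]]}}

```text
time: 13.6
ee_pos: [0.6124, -0.1057, 0.0485]
eef_rot: [-0.034, 0.999, -0.0, -0.0]
ft_force: [-0.0, -1.3, -0.7]
width: 0.0241
```

Call:
{"name": "play_rows", "arguments": {"moves": [[[0,0.25,0],[0,0,0],1.5],[[0,0.5,0],[0,0,0],1.5],[[0,0.75,0],[0,0,0],1.5],[[0,1.0,0],[0,0,0],1.5],[[0,1.25,0],[0,0,0],1.5],[[0,1.5,0],[0,0,0],1.5]]}}

```text
time: 14.35
ee_pos: [0.6114, -0.0905, 0.0485]
eef_rot: [-0.034, 0.999, 0.0, -0.0]
ft_force: [-0.5, -1.7, -2.1]
width: 0.0238
```

Run:
```python
from h import *
from bench import *
inj()
b=camera("side")["frame"][:,:,::-1]
a=camera("top")["frame"][:,:,::-1]
o=np.zeros((450,1000,3),np.uint8)
cv2.imwrite("pics/g8.png",cv2.resize(b[230:370,240:400],(686,600),interpolation=cv2.INTER_CUBIC))
cv2.imwrite("pics/g8t.png",cv2.resize(a[170:280,270:410],None,fx=5,fy=5,interpolation=cv2.INTER_CUBIC))
inj()
```

```text
foot in jig 0.0493 -0.095 z 0.014 Fjig -0.65 -1.66 -2.13
foot in jig 0.0494 -0.0945 z 0.014 Fjig -0.62 -0.08 -1.19
```

View pics/g8t.png

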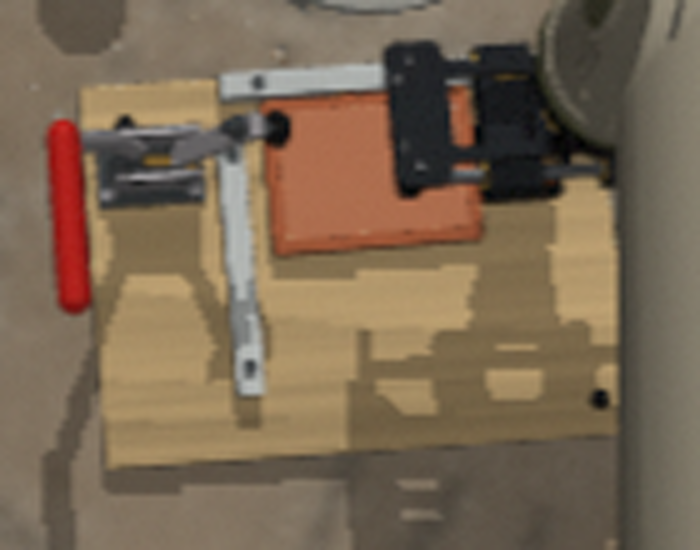

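View pics/g8.png

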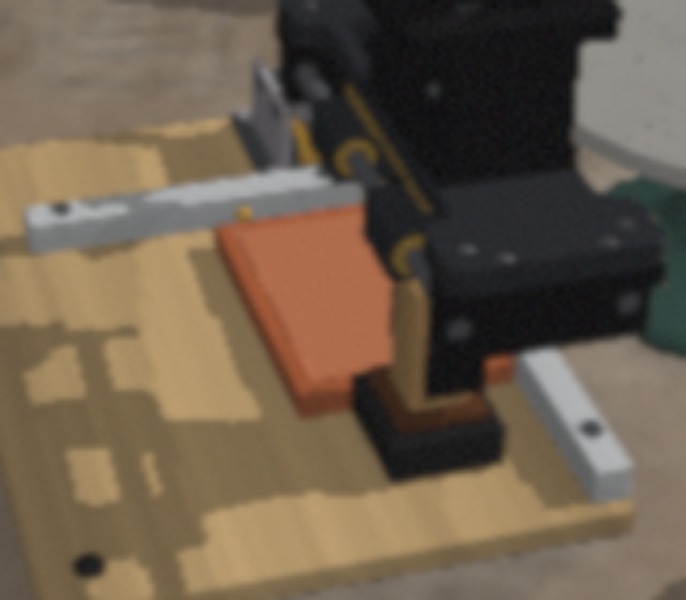

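Call:
{"name": "play_rows", "arguments": {"moves": [[[0,0.2,0],[0,0,0],1.5],[[0,0.4,0],[0,0,0],1.5],[[0,0.6,0],[0,0,0],1.5],[[0,0.7,0],[0,0,0],1.5],[[0,0.8,0],[0,0,0],1.5]]}}

```text
time: 15.08
ee_pos: [0.611, -0.0826, 0.0486]
eef_rot: [-0.034, 0.999, 0.0, 0.0]
ft_force: [-0.6, -2.2, -1.4]
width: 0.0236
```

Call:
{"name": "play_rows", "arguments": {"moves": [[[0,0.1,0],[0,0,0],1.5],[[0,0.2,0],[0,0,0],1.5]]}}

```text
time: 15.32
ee_pos: [0.6108, -0.0806, 0.0485]
eef_rot: [-0.034, 0.999, 0.0, 0.0]
ft_force: [-0.4, -1.7, -2.4]
width: 0.024
```

Call:
{"name": "play_rows", "arguments": {"moves": [[[0,0.1,0],[0,0,0],1.5],[[0,0.2,0],[0,0,0],1.5]]}}

```text
time: 15.58
ee_pos: [0.6107, -0.0786, 0.0485]
eef_rot: [-0.034, 0.999, 0.0, 0.0]
ft_force: [0.3, -2.0, -0.9]
width: 0.0238
```

Call:
{"name": "play_rows", "arguments": {"moves": [[[0,0.1,0],[0,0,0],1.5],[[0,0.2,0],[0,0,0],1.5]]}}

```text
time: 15.82
ee_pos: [0.6104, -0.0782, 0.0486]
eef_rot: [-0.034, 0.999, -0.001, 0.0]
ft_force: [0.4, -8.2, -1.8]
width: 0.0233
```

Call:
{"name": "play_rows", "arguments": {"moves": [[[0,0.1,0],[0,0,0],1.5]]}}

```text
time: 15.95
ee_pos: [0.6103, -0.0781, 0.0486]
eef_rot: [-0.033, 0.999, -0.001, 0.0]
ft_force: [-0.2, -9.5, -1.5]
width: 0.0238
```

Call:
{"name": "play_rows", "arguments": {"moves": [[[0,0.1,0],[0,0,0],1.5]]}}

```text
time: 16.08
ee_pos: [0.6102, -0.078, 0.0487]
eef_rot: [-0.033, 0.999, -0.002, 0.0]
ft_force: [-0.7, -11.2, -0.9]
width: 0.0239
```

Call:
{"name": "play_rows", "arguments": {"moves": [[[0,-0.5,0],[0,0,0],1.5],[[0,-2.0,0],[0,0,0],1.5],[[0,-3.0,-2],[0,0,0],1.5],[[3.5,-3.5,-2],[0,0,0],1.5],[[8.5,-3.0,-2],[0,0,0],1.5],[[8.8,2,-2],[0,0,0],1.5],[[8.8,6.5,-2],[0,0,0],1.5],[[8.8,7.6,-1],[0,0,0],1.5]]}}

```text
time: 17.08
ee_pos: [0.518, -0.0016, 0.0592]
eef_rot: [-0.036, 0.999, 0.001, 0.001]
ft_force: [0.5, -0.4, -2.1]
width: 0.0238
```

Run:
```python
from h import *
from bench import *
delta(jt(-.032,0.0,.014),JY);inj()
b=camera("side")["frame"][:,:,::-1]
a=camera("top")["frame"][:,:,::-1]
cv2.imwrite("pics/g9.png",cv2.resize(b[230:370,240:400],(686,600),interpolation=cv2.INTER_CUBIC))
cv2.imwrite("pics/g9t.png",cv2.resize(a[170:280,270:410],None,fx=5,fy=5,interpolation=cv2.INTER_CUBIC))
```

```text
t 17.075 pos [ 0.518  -0.0016  0.0592] yaw 0.0723 F [ 0.46 -0.39 -2.15] w 0.0238 | shift [-0.58 -0.01  1.07] rot [0.002 0.002 0.004] j [-0.38  0.26  0.33  1.94 -0.1   0.95  1.65]
foot in jig -0.0378 0.0 z 0.0247 Fjig 0.43 -0.42 -2.15
```

View pics/g9t.png

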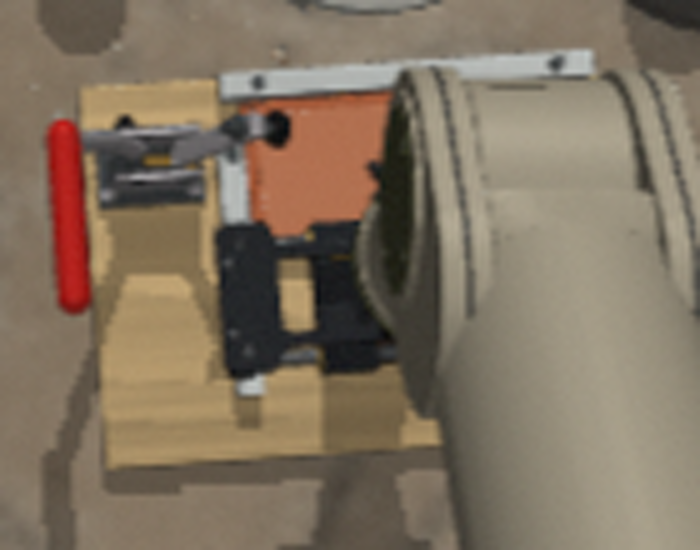

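View pics/g9.png

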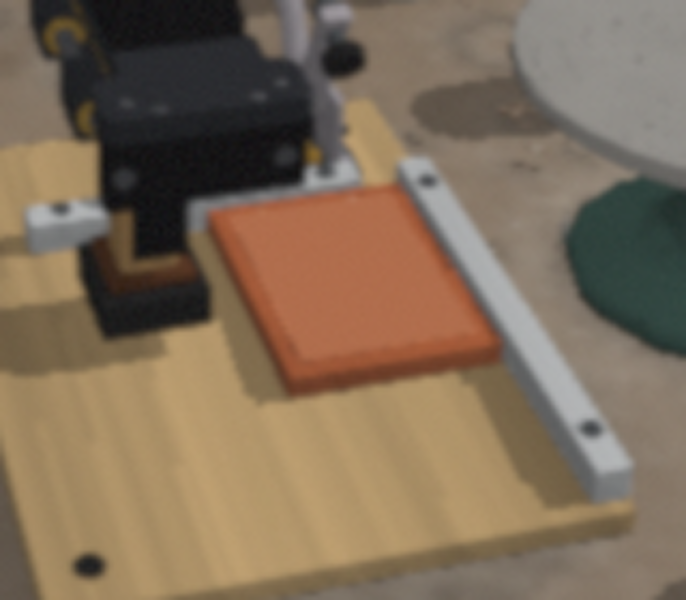

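Call:
{"name": "play_rows", "arguments": {"moves": [[[0,0,0.9],[0,0,0],1.5],[[0,0,1.0],[0,0,0],1.5],[[-0.4,0,1.0],[0,0,0],1.5],[[-0.8,0,1.0],[0,0,0],1.5],[[-1.2,0,1.0],[0,0,0],1.5],[[-1.4,0,1.0],[0,0,0],1.5]]}}

```text
time: 17.92
ee_pos: [0.5318, -0.0038, 0.0486]
eef_rot: [-0.034, 0.999, 0.0, 0.0]
ft_force: [-0.3, 0.1, -1.8]
width: 0.0239
```

Run:
```python
from h import *
delta(jt(-.018,0.0,.014),JY);inj()
```

```text
t 17.925 pos [ 0.5318 -0.0038  0.0486] yaw 0.0683 F [-0.32  0.1  -1.82] w 0.0239 | shift [-0.63  0.31  0.01] rot [0. 0. 0.] j [-0.36  0.31  0.33  1.91 -0.12  0.94  1.66]
foot in jig -0.0243 -0.0031 z 0.0141 Fjig -0.31 0.12 -1.82
```

Call:
{"name": "play_rows", "arguments": {"moves": [[[-0.2,0,0],[0,0,0],1.5],[[-0.4,0,0],[0,0,0],1.5],[[-0.5,0,0],[0,0,0],1.5]]}}

```text
time: 18.3
ee_pos: [0.5365, -0.0035, 0.0485]
eef_rot: [-0.034, 0.999, 0.0, 0.0]
ft_force: [-0.7, 0.5, -1.1]
width: 0.0238
```

Call:
{"name": "play_rows", "arguments": {"moves": [[[-0.1,0,0],[0,0,0],1.5]]}}

```text
time: 18.42
ee_pos: [0.5374, -0.0034, 0.0485]
eef_rot: [-0.034, 0.999, 0.0, -0.0]
ft_force: [0.6, 0.3, -2.1]
width: 0.0239
```

Call:
{"name": "play_rows", "arguments": {"moves": [[[-0.1,0,0],[0,0,0],1.5]]}}

```text
time: 18.55
ee_pos: [0.5379, -0.0035, 0.0484]
eef_rot: [-0.034, 0.999, -0.0, -0.001]
ft_force: [-2.2, -0.4, -0.0]
width: 0.0239
```

Call:
{"name": "play_rows", "arguments": {"moves": [[[-0.1,0,0],[0,0,0],1.5]]}}

```text
time: 18.68
ee_pos: [0.5381, -0.0034, 0.0482]
eef_rot: [-0.034, 0.999, 0.0, -0.001]
ft_force: [-7.9, -1.2, 2.8]
width: 0.0234
```

Call:
{"name": "play_rows", "arguments": {"moves": [[[-0.1,0,0],[0,0,0],1.5],[[-0.1,0,0],[0,0,0],1.5]]}}

```text
time: 18.92
ee_pos: [0.5383, -0.0034, 0.0478]
eef_rot: [-0.034, 0.999, 0.0, -0.002]
ft_force: [-8.9, -0.0, 2.1]
width: 0.0237
```

Call:
{"name": "play_rows", "arguments": {"moves": [[[0.5,0,0],[0,0,0],1.5],[[1.7,0,-0.3],[0,0,0],1.5],[[1.7,0,-5],[0,0,0],1.5],[[1.7,0,-11],[0,0,0],1.5],[[1.2,4,-11.4],[0,0,0],1.5],[[-0.2,8.5,-11.4],[0,0,0],1.5],[[-1.6,12.4,-11.4],[0,0,0],1.5],[[-1.6,12.4,-11.4],[0,0,0],1.5]]}}

```text
time: 19.92
ee_pos: [0.5475, 0.1254, 0.1626]
eef_rot: [-0.037, 0.999, 0.001, 0.0]
ft_force: [0.0, -0.8, -1.7]
width: 0.0235
```

Run:
```python
from h import *
from bench import *
delta(jt(-.002,0.123,.128),JY);inj()
b=camera("side")["frame"][:,:,::-1]
a=camera("top")["frame"][:,:,::-1]
cv2.imwrite("pics/h1.png",cv2.resize(b[160:350,210:400],(600,600),interpolation=cv2.INTER_CUBIC))
cv2.imwrite("pics/h1t.png",cv2.resize(a[170:280,270:410],None,fx=5,fy=5,interpolation=cv2.INTER_CUBIC))
```

```text
t 19.925 pos [0.5475 0.1254 0.1626] yaw 0.0736 F [ 0.01 -0.76 -1.67] w 0.0235 | shift [ 0.22 -0.17  0.  ] rot [0.001 0.    0.006] j [-0.53  0.23  0.26  1.73 -0.07  1.19  1.39]
foot in jig 0.0002 0.1247 z 0.1281 Fjig -0.04 -0.76 -1.67
```

View pics/h1.png

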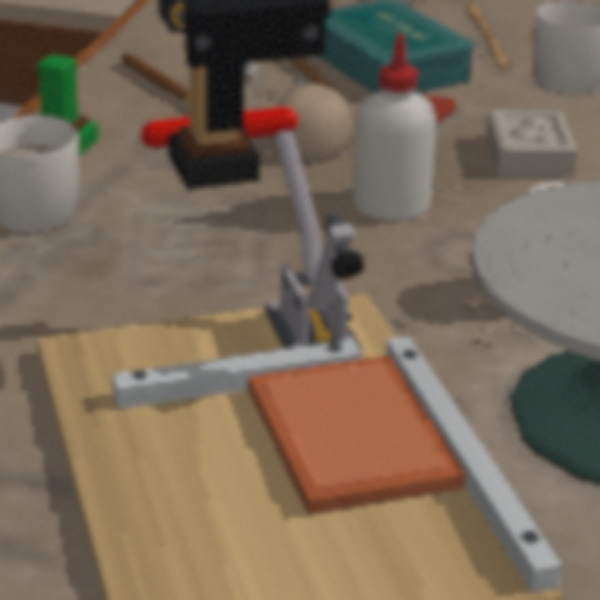

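View pics/h1t.png

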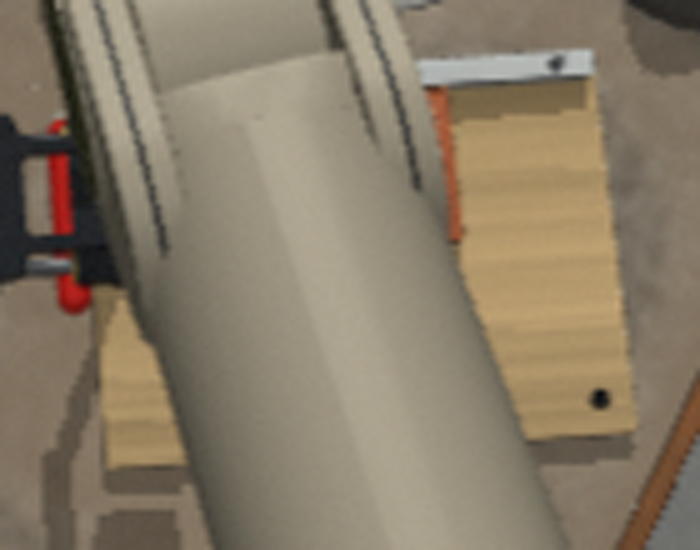

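Call:
{"name": "play_rows", "arguments": {"moves": [[[0,0.3,0],[0,0,0],1.5],[[0,0.6,0],[0,0,0],1.5],[[0,0.9,0],[0,0,0],1.5],[[0,1.1,0],[0,0,0],1.5]]}}

```text
time: 20.52
ee_pos: [0.5471, 0.1326, 0.1625]
eef_rot: [-0.034, 0.999, 0.0, 0.0]
ft_force: [0.3, 0.8, -2.1]
width: 0.0239
```

Run:
```python
from h import *
inj()
```

```text
foot in jig 0.0003 0.132 z 0.128 Fjig 0.35 0.79 -2.14
```

Call:
{"name": "play_rows", "arguments": {"moves": [[[0,0.2,0],[0,0,0],1.5],[[0,0.4,0.1],[0,0,0],1.5]]}}

```text
time: 20.78
ee_pos: [0.547, 0.1355, 0.1616]
eef_rot: [-0.034, 0.999, -0.001, 0.0]
ft_force: [0.1, -5.0, -0.2]
width: 0.0241
```

Run:
```python
from h import *
inj()
```

```text
foot in jig 0.0004 0.1348 z 0.1271 Fjig -0.28 -5.02 -0.23
```

Call:
{"name": "play_rows", "arguments": {"moves": [[[0,0.4,0.2],[0,0,0],1.5],[[0,0.8,0.4],[0,0,0],1.5],[[0,1.2,0.6],[0,0,0],1.5],[[0,1.55,0.85],[0,0,0],1.5],[[0,1.9,1.1],[0,0,0],1.5],[[0,2.25,1.4],[0,0,0],1.5],[[0,2.55,1.65],[0,0,0],1.5]]}}

```text
time: 21.65
ee_pos: [0.5451, 0.1626, 0.1448]
eef_rot: [-0.034, 0.999, 0.0, 0.0]
ft_force: [1.3, -2.2, -0.1]
width: 0.0238
```

Run:
```python
from h import *
from bench import *
inj()
b=camera("side")["frame"][:,:,::-1]
cv2.imwrite("pics/h2.png",cv2.resize(b[160:350,210:400],(600,600),interpolation=cv2.INTER_CUBIC))
```

```text
foot in jig 0.0003 0.162 z 0.1103 Fjig 1.19 -2.27 -0.07
```

View pics/h2.png

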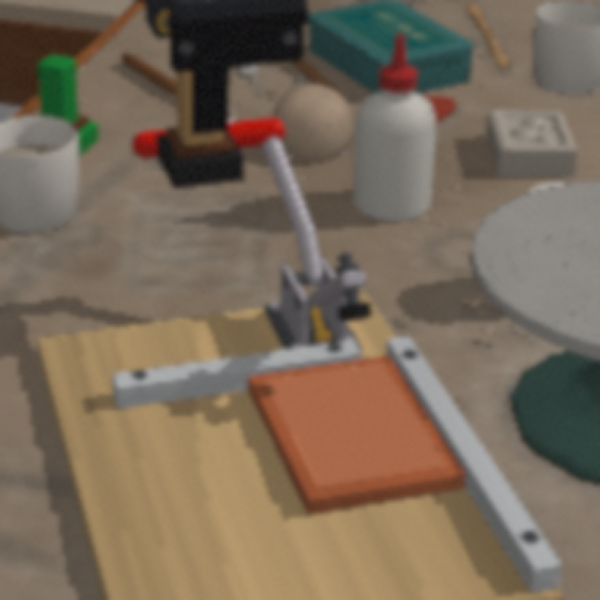

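Call:
{"name": "play_rows", "arguments": {"moves": [[[0,0.35,0.4],[0,0,0],1.5],[[0,0.7,0.75],[0,0,0],1.5],[[0,1.0,1.1],[0,0,0],1.5],[[0,1.3,1.5],[0,0,0],1.5],[[0,1.6,1.9],[0,0,0],1.5],[[0,1.85,2.3],[0,0,0],1.5],[[0,2.1,2.75],[0,0,0],1.5]]}}

```text
time: 22.58
ee_pos: [0.5437, 0.1831, 0.1172]
eef_rot: [-0.034, 0.999, 0.0, -0.0]
ft_force: [0.5, 0.1, -1.2]
width: 0.0234
```

Run:
```python
from h import *
from bench import *
inj()
b=camera("side")["frame"][:,:,::-1]
cv2.imwrite("pics/h3.png",cv2.resize(b[160:350,210:400],(600,600),interpolation=cv2.INTER_CUBIC))
```

```text
foot in jig 0.0003 0.1826 z 0.0827 Fjig 0.48 0.07 -1.18
```

View pics/h3.png

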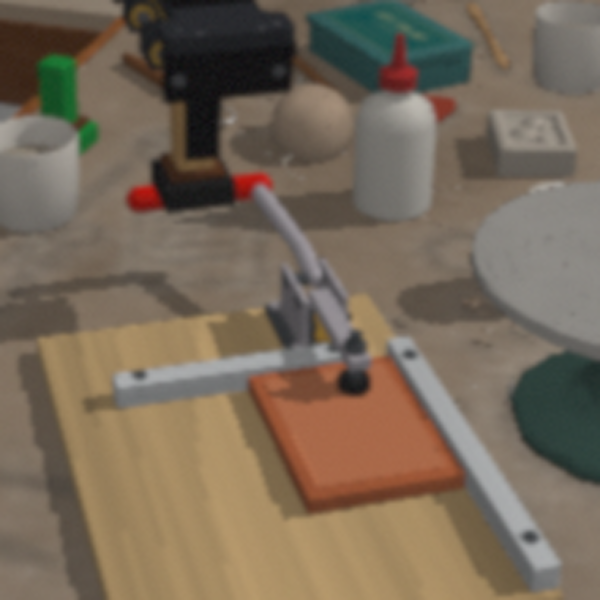

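Call:
{"name": "play_rows", "arguments": {"moves": [[[0,-0.8,-0.5],[0,0,0],1.5],[[0,-0.8,-5],[0,0,0],1.5],[[0,-0.8,-10],[0,0,0],1.5],[[0,4,-10],[0,0,0],1.5],[[0,10,-10],[0,0,0],1.5],[[0,13,-10],[0,0,0],1.5],[[0,13,-10],[0,0,0],1.5]]}}

```text
time: 23.5
ee_pos: [0.534, 0.3149, 0.2176]
eef_rot: [-0.036, 0.999, 0.0, -0.0]
ft_force: [0.5, 0.0, -2.6]
width: 0.0237
```

Run:
```python
from h import *
from bench import *
inj()
b=camera("side")["frame"][:,:,::-1];a=camera("top")["frame"][:,:,::-1]
cv2.imwrite("pics/h4full.png",b);cv2.imwrite("pics/h4tfull.png",a)
cv2.imwrite("pics/h4.png",cv2.resize(b[160:350,210:400],(600,600),interpolation=cv2.INTER_CUBIC))
cv2.imwrite("pics/h4t.png",cv2.resize(a[150:290,200:400],None,fx=4,fy=4,interpolation=cv2.INTER_CUBIC))
delta(jt(.02,.31,.10),JY)
```

```text
foot in jig -0.0004 0.3148 z 0.1831 Fjig 0.47 0.01 -2.58
t 23.6 pos [0.5354 0.3113 0.2179] yaw 0.0673 F [-0.54 -0.32 -1.76] w 0.0239 | shift [-1.92 -0.1   8.34] rot [-0.001  0.    -0.001] j [-0.74  0.32  0.17  1.49 -0.05  1.33  1.08]
```

View pics/h4.png

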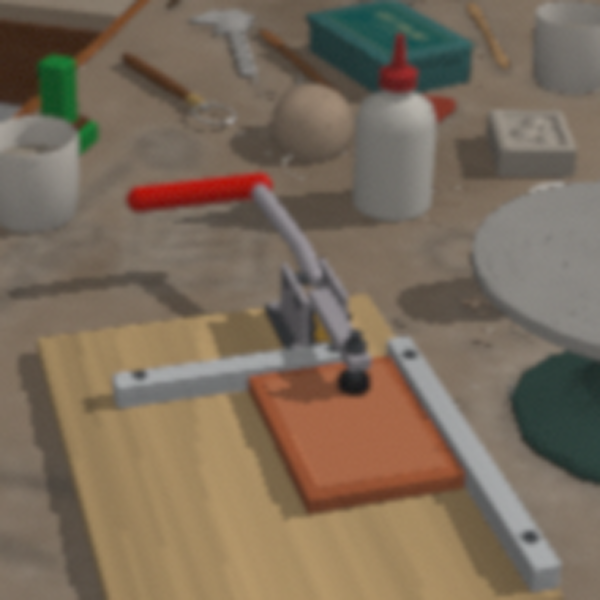

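View pics/h4t.png

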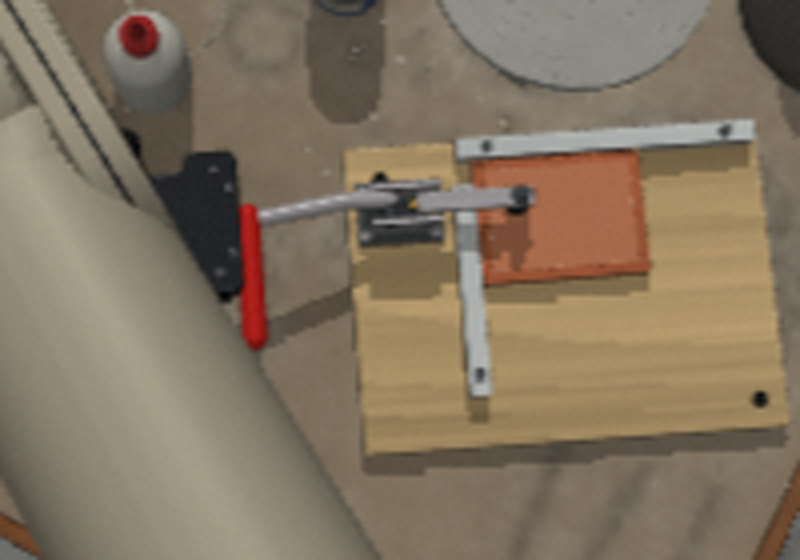

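Run:
```python
from h import *
k=600/190
for a,b in(((252,211),(263,183)),((257,340),(138,198))):
    p=tri((200+a[0]/4-.4,150+a[1]/4-.4),(210+b[0]/k-.35,160+b[1]/k-.35))
    d=p[:2]-J0;c,s=np.cos(JY),np.sin(JY);print(p.round(4),"jig",(c*d[0]+s*d[1]).round(4),(-s*d[0]+c*d[1]).round(4))
for th in(.96,.9,.8,.7,.6):
    t=np.radians(65)-th;print(th,.1244+.1*np.cos(t),.046+.1*np.sin(t))
```

```text
[0.5968 0.2233 0.0661] jig 0.0575 0.2191
[0.51   0.2187 0.0647] jig -0.0294 0.2205
0.96 0.22288197170134522 0.06335803127706133
0.9 0.2216639002261982 0.06923216978218272
0.8 0.218858638970779 0.07882629317769566
0.7 0.21510957821863855 0.08809242710270691
0.6 0.21045417734553745 0.09693798741001443
```

Call:
{"name": "play_rows", "arguments": {"moves": [[[-1.5,0.5,3],[0,0,0],1.5],[[-3,0.9,8],[0,0,0],1.5],[[-3,0.9,13],[0,0,0],1.5],[[-3,0.9,16.5],[0,0,0],1.5],[[-3,0.9,17.5],[0,0,0],1.5],[[-3,0.9,17.8],[0,0,0],1.5],[[-3,0.9,18.0],[0,0,0],1.5]]}}

```text
time: 24.48
ee_pos: [0.5653, 0.3239, 0.0394]
eef_rot: [-0.034, 0.999, 0.001, 0.001]
ft_force: [0.4, -0.7, -1.5]
width: 0.0238
```

Run:
```python
from h import *
inj()
delta(jt(.03,.32,.0),JY)
```

```text
foot in jig 0.0315 0.3216 z 0.0049 Fjig 0.35 -0.69 -1.47
t 24.475 pos [0.5653 0.3239 0.0394] yaw 0.0678 F [ 0.39 -0.67 -1.47] w 0.0238 | shift [ 0.15 -0.16  0.49] rot [ 0.001  0.003 -0.   ] j [-0.71  0.54  0.15  1.58 -0.09  1.02  1.11]
```

Call:
{"name": "play_rows", "arguments": {"moves": [[[0,0,0.15],[0,0,0],1.5],[[0,0,0.25],[0,0,0],1.5],[[0,0,0.3],[0,0,0],1.5]]}}

```text
time: 24.85
ee_pos: [0.5642, 0.3237, 0.0348]
eef_rot: [-0.034, 0.999, 0.0, 0.0]
ft_force: [0.7, 1.0, -1.8]
width: 0.0238
```

Call:
{"name": "play_rows", "arguments": {"moves": [[[0,0,0.1],[0,0,0],1.5],[[0,0,0.1],[0,0,0],1.5]]}}

```text
time: 25.1
ee_pos: [0.5642, 0.3237, 0.0344]
eef_rot: [-0.034, 0.999, 0.0, 0.0]
ft_force: [-3.1, -1.6, 5.9]
width: 0.024
```

Call:
{"name": "play_rows", "arguments": {"moves": [[[0,0,0],[0,0,0],3],[[0,0,0],[0,0,0],5],[[0,0,0],[0,0,0],7],[[0,0,0],[0,0,0],7],[[0,0,0],[0,0,0],7],[[0,0,0],[0,0,0],7],[[0,0,0],[0,0,0],7]]}}

```text
time: 25.98
ee_pos: [0.5641, 0.3236, 0.0335]
eef_rot: [-0.034, 0.999, 0.0, 0.0]
ft_force: [-0.2, -0.0, -0.4]
width: 0.0693
```

Run:
```python
from h import *
inj();delta([.56,.32,.2],JY)
```

```text
foot in jig 0.0303 0.3214 z -0.001 Fjig -0.19 -0.03 -0.36
t 25.975 pos [0.5641 0.3236 0.0335] yaw 0.0682 F [-0.19 -0.04 -0.36] w 0.0693 | shift [  0.44  -0.33 -16.65] rot [0. 0. 0.] j [-0.71  0.55  0.15  1.59 -0.09  1.02  1.11]
```

Call:
{"name": "play_rows", "arguments": {"moves": [[[0,0,-2],[0,0,0],7],[[0,0,-6],[0,0,0],7],[[0,0,-11],[0,0,0],7],[[0,0,-17],[0,0,0],7],[[2,5,-20],[0,0,0],7],[[5,10,-20],[0,0,0],7],[[9,14,-20],[0,0,0],7],[[13,18,-20],[0,0,0],7]]}}

```text
time: 26.98
ee_pos: [0.4209, 0.4954, 0.2353]
eef_rot: [-0.034, 0.999, 0.001, 0.001]
ft_force: [0.5, 0.4, 0.0]
width: 0.0698
```

Call:
{"name": "play_rows", "arguments": {"moves": [[[4,3,0],[0,0,0],7],[[9,6,0],[0,0,0],7],[[14,8,0],[0,0,0],7],[[14,8,0],[0,0,0],7],[[14,8,0],[0,0,0],7]]}}

```text
time: 27.6
ee_pos: [0.2777, 0.5644, 0.2349]
eef_rot: [-0.034, 0.999, 0.001, 0.001]
ft_force: [0.4, 0.1, 0.5]
width: 0.0698
```

Run:
```python
from h import *
from bench import *
delta([.3,.5,.2])
b=camera("side")["frame"][:,:,::-1];a=camera("top")["frame"][:,:,::-1]
cv2.imwrite("pics/e.png",cv2.resize(b[160:350,210:400],(600,600),interpolation=cv2.INTER_CUBIC))
cv2.imwrite("pics/et.png",cv2.resize(a[150:290,180:400],None,fx=3.6,fy=3.6,interpolation=cv2.INTER_CUBIC))
cv2.imwrite("pics/ez.png",cv2.resize(b[255:330,260:370],None,fx=7,fy=7,interpolation=cv2.INTER_CUBIC))
```

```text
t 27.6 pos [0.2777 0.5644 0.2349] yaw 0.0679 F [0.36 0.09 0.49] w 0.0698 | shift [-1.78 -6.58  3.48] rot [0. 0. 0.] j [-1.2   0.33  0.01  1.44 -0.    1.37  0.46]
```

View pics/e.png

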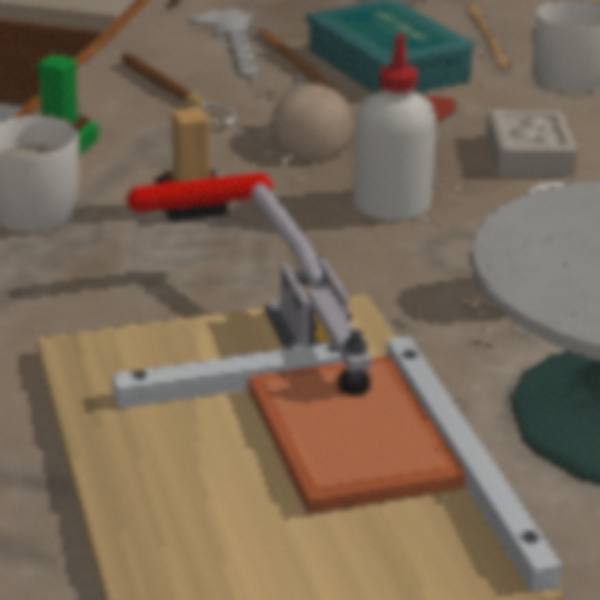

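View pics/et.png

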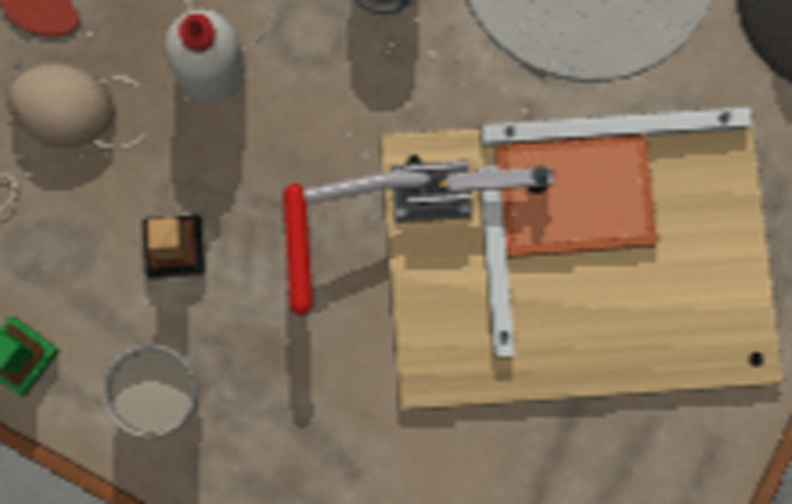

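View pics/ez.png

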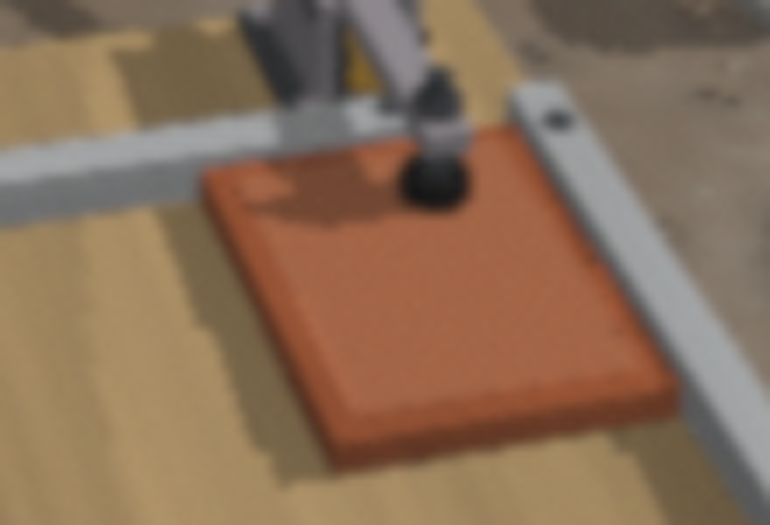

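Run:
```python
from h import *
f=lambda n:cv2.cvtColor(cv2.imread(f"pics/{n}.png"),cv2.COLOR_BGR2GRAY).astype(np.float32)
for n in("h2","h3","h4","e"):
    for r in((400,520,250,480),(380,520,470,560)):
        A=f("h1")[r[0]:r[1],r[2]:r[3]];B=f(n)[r[0]:r[1],r[2]:r[3]]
        w=cv2.createHanningWindow(A.shape[::-1],cv2.CV_32F)
        print(n,r,cv2.phaseCorrelate(A,B,w),"(zoomed px, 3.16/px)")
```

```text
h2 (400, 520, 250, 480) ((-0.052532709082385054, -0.04625763127212679), 0.5759395327832963) (zoomed px, 3.16/px)
h2 (380, 520, 470, 560) ((-0.035818232434856156, -0.1639424479470506), 0.6748995219483788) (zoomed px, 3.16/px)
h3 (400, 520, 250, 480) ((-0.05111515874475003, 0.015275227761698318), 0.558263307677375) (zoomed px, 3.16/px)
h3 (380, 520, 470, 560) ((-0.09348136838387688, 0.004572666028465733), 0.7033069054285686) (zoomed px, 3.16/px)
h4 (400, 520, 250, 480) ((0.08920306001475353, 0.08919330750110532), 0.5614906211694082) (zoomed px, 3.16/px)
h4 (380, 520, 470, 560) ((-0.07674498967485732, -0.2935347636975223), 0.696765758961807) (zoomed px, 3.16/px)
e (400, 520, 250, 480) ((-0.03668325913844228, -0.025208857781024108), 0.5760206074184842) (zoomed px, 3.16/px)
e (380, 520, 470, 560) ((-0.05144129318309609, -0.03269375163004895), 0.7011636698687518) (zoomed px, 3.16/px)
```

```bash
python3 -c "
from bench import *
print(close_job())"
```

```text
the job is handed in; nothing more can be done
None
```

I did the whole job in the order asked and handed it in at about 28 s of robot time. The system reported no verdict.

**What I did**
- **Tile:** With the pusher's foot I slid the tile to the far rail, then along it to the left rail. I then pressed it once more against the far rail.
- **Clamp:** I used the same block to throw the red handle past its dead point.
- **Pusher:** I stood it back upright on the bare table, about 15 cm from the board on its left side.

**What the checks showed**
- **Force:** The highest reading while pressing the tile was about 11 N, against the 30 N chipping limit. Readings came only at the end of each move, so a brief peak in between would not show.
- **Far rail:** Two pushes at different places along the tile stopped at the same distance, which agrees with the tile lying flush there.
- **Clamp:** The bar measures within a few millimetres of its fully closed position, about 0.95 by my estimate. The pad is down on the tile.
- **Tile shift:** Comparing pictures from before and after the clamping shows no measurable movement of the tile.
- **Bystanders:** In the last pictures the cup, clay lump, bottle and green look-alike show no sign of having moved.

**Not confirmed:** the three seat pins can't be seen once the tile covers them. That they are pressed in rests on the force rising at both rails and on no gap showing in the pictures.

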